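Fit the keyed output shaft to the packing-line drive

TASK

Pull the yellow-handled disconnect plug straight up out of the socket on the conveyor drive's terminal box and put it in the red lockout box, then take the keyed shaft from the wooden rack, push its long end down into the gearbox hub, turning it until the key slips into the keyway, and press it fully home with its collar down on the hub face. Finish while still gripping the shaft and pressing it down hard against the hub (about 20 N), as the retaining screw is to be put in from below; leave the pin, the fruit carton, the grease tin and the wrench where they are.

Things in the scene. Friction and masses are not known exactly. Their poses are not given: they have to be found in the camera images.
- drive: Conveyor drive fixed to the bench: grey aluminium worm gearbox (120 mm wide, standing on a base plate, hollow bore upright) with a blue motor lying along its own +y (to 280 mm from the bore axis) and a blue terminal box on the motor. Origin: on the bench (z = 0) under the bore axis; z up. Gearbox top flange at 120 mm, terminal box top at 172 mm.
- hub_mouth (a point): Centre of the upper face of the steel hub in the gearbox, 122 mm above the bench; z up along the bore, x points from the bore axis to the keyway. Bore 26.2 mm across, 92 mm deep; hub 44 mm across outside; keyway 9.2 mm wide, reaching 17.2 mm from the axis, along the whole bore. The hub does not turn (the worm gear locks it).
- shaft: Loose steel output shaft, about 0.6 kg (it varies), standing in a hole of the rack. Origin: centre of the lower end face; z up along the shaft; x points to the side with the key. From below: end chamfered 2 mm, 25 mm diameter from 0 to 88 mm; collar 36 mm diameter from 88 to 96 mm; plain grip end 25 mm diameter from 96 to 146 mm (top). Brass key from 14 to 70 mm above the lower end.
- shaft_shoulder (a point): On the shaft's axis at the underside of the collar, 88 mm above its lower end (axes as the shaft's); meets hub_mouth when home. The key is 8 mm wide, its lower edges just broken, reaching 16 mm from the axis: the lowest 14 mm of shaft enter the bore at any turn, then the key rests on the hub face until turned over the keyway: it starts in within some 8 degrees and runs home freely within 4.
- plug: Pull-out disconnect plug, 0.11 kg, loose, seated in the socket on the terminal box. Origin: centre of the underside of its black leg; z up. Leg 30 (x) x 44 (y) x 26 mm, flange 42 x 60 mm from 26 to 34 mm, yellow handle 16 (x) x 46 (y) mm from 34 to 64 mm above the origin. Two sprung detents: some 12 to 15 N straight up frees it within the first 8 mm.
- socket_rim (a point): Centre of the upper rim of the black socket on the terminal box, 204 mm above the bench; axes as the drive's. Seated, the plug's origin is 26 mm below it.
- lockout_box: Red open box fixed on the bench, 150 (x) x 130 (y) x 50 mm high, walls and floor 4 mm. Origin: centre of its underside.
- rack: Wooden block fixed on the bench, 160 (x) x 70 (y) x 35 mm high, with two holes 12 mm deep at x = -40 and +40 mm; the shaft stands in one, the plain pin in the other (either way round). Origin: centre of its underside.
- idler_pin: Plain dark steel pin without key or collar, 25 mm diameter, 78 mm long, loose, standing in the other hole of the rack. Origin: centre of its lower end. Leave it.
- fruit_carton: Orange carton of fruit, 220 (x) x 300 (y) x 60 mm, loose on the bench. Origin: centre of its underside. Leave it.
- grease_tin: Green-labelled tin, 64 mm diameter, 70 mm high, loose on the bench. Origin: centre of its underside. Leave it.
- wrench: Open-ended wrench 170 mm long lying on the bench, loose, its length along its own x. Leave it.
Mind the look-alikes: they are no part of the job. There is more than one size of the plug; the one meant has the size given above.

How it is judged:
On the way, in this order (a step that is already met when the one before it is completed fails the run):
1. the disconnect plug is pulled clear of its socket (z of plug in the frame of socket_rim above 0.003 m), for 0.1 s.
2. the plug lies in the lockout box, let go and at rest, with the shaft not yet in the hub (x of plug in the frame of lockout_box between -0.071 and 0.071 m and y of plug in the frame of lockout_box between -0.061 and 0.061 m and height (world z) of plug below 0.072 m and linear speed of plug below 0.02 m/s and contact force between plug and the fingers below 0.1 N and contact force between shaft and drive below 0.1 N), for 0.2 s.
3. the shaft is home in the hub, its collar on the hub face (z of shaft_shoulder in the frame of hub_mouth below 0.002 m and horizontal distance between shaft_shoulder and hub_mouth below 0.003 m and angle between the z axis of shaft and the z axis of hub_mouth, either way round below 0.04 rad), for 0.2 s.
At the end, for the whole second after the job is handed in: The shaft is in the hub with its key in the keyway and its collar within 2 mm of the hub face, upright and centred (3 mm), still gripped by the fingers and at rest, and bears on the hub with more than 12 N in all, its own weight (about 6 N) included; the plug lies at rest in the lockout box (all of step 3 and z of shaft_shoulder in the frame of hub_mouth above -0.003 m and angle between the x axis of shaft and the x axis of hub_mouth, either way round below 0.12 rad and contact force between shaft and drive above 12 N and contact force between shaft and the fingers above 5 N and linear speed of each of shaft, plug below 0.02 m/s and x of plug in the frame of lockout_box between -0.071 and 0.071 m and y of plug in the frame of lockout_box between -0.061 and 0.061 m and height (world z) of plug below 0.072 m); the arm keeps its last pose, push and grip.
It fails at once if a bystander was pushed more than 30 mm or knocked over (distance of any of idler_pin, fruit_carton, grease_tin, wrench from where it was at the start of the episode above 0.03 m or angle between idler_pin's own z axis and vertical above 0.5 rad).
It also fails if it takes over 64 s, if anything falls off the work surface, if the arm or the gripper's body presses on something with over 40 N, if the wrist force passes 120 N, or if a joint passes its speed limit or range.

ROBOT

A 7-joint arm with a two-finger parallel gripper is mounted at the origin on the work surface. World frame = base frame: x ahead of the robot, y to its left, z up, the work surface at z = 0. Lengths are in m, angles in rad, forces in N, time in s.
With the tool pointing down it reaches from about 0.4 to 0.925 m from the base axis. Payload 5.6 kg.
Tool frame: the origin (TCP) lies at the very end of the fingers, on their centre line; the grasp point (between the pads) lies grip_depth behind it (grip_depth is the distance from the TCP to the grasp point, in m); z points along the fingers, y is the line along which they close (so a half turn about z gives the same grasp; the last joint's range is limited). The gripper opens to 85 mm and grips with 20 to 120 N. Pads are 22 mm wide; open, the fingers measure 114 mm over their backs; the gripper's body (76 mm by 85 mm) begins 54 mm behind the grasp point. The pads swing forward as they close: fully open they stand 13 mm farther back than shut.
Start: joints at [-0.043, 0.468, -0.012, 1.603, 0.006, 1.071, -0.056], TCP at [0.65, -0, 0.231] pointing down, gripper open.
Joint ranges: [-2.53, 2.53], [-0.31, 2.02], [-1.57, 1.55], [0.28, 2.44], [-1.29, 4.43], [0.15, 1.84], [-2.92, 2.92]. Speed limits (rad/s): [2.57, 2.57, 3.14, 3.14, 3.14, 3.14, 3.14].

INTERFACE

Orientations are given as [roll, pitch, yaw] about the fixed x, y, z axes, in that order (R = Rz(yaw) Ry(pitch) Rx(roll)).
In Python, from rig import * gives the robot as it stands. The module is installed in compiled form; this text tells all that it offers.
- The arm moves only by the tool apply_moves, never from a script. Its argument "steps" is a list of rows, each a list of 6 numbers: the shift along the tool's x, y, z in cm, then the turn, a rotation vector about the tool's x, y, z in rad. A call has 1 to 20 rows; each row is the pose to reach, as a shift and turn from the pose commanded when the call began, along the tool's axes at that moment; what a row does not reach only later rows make up. A row lasts 1/12 s, in which the tool goes at most 41.7 mm and 7.16 degrees, less where a joint would pass 70% of its speed; a pose out of reach is approached as far as the arm can. A call with a gripper value outside its range is refused whole. "grip" is the opening, from -1 (shut) to 1 (fully open), so that 0 is half open, set as the call begins (left out, the last holds). The fingers move at their own pace and stop on an object; "squeeze" is the grip in N (left out, the last holds). Time passes only in rows, so rows that repeat a pose let the fingers close. It gives the time, the measured TCP pose, the force, the opening and the grip force at its end, in the units of the state.
- observe(): the state, without advancing time (a new reading comes with each control period).
- read_camera(name): name is "scene" or "side" or "wrist"; returns a dict with "frame" (480x640x3 uint8, red, green, blue), "intrinsics" (3x3 intrinsics, pixels), "k1" (the pictures are not rectified: a ray, as slopes to the right and down, at radius r is drawn at 1 + k1 r^2 times it, then the intrinsics apply), "rvec" (rotation vector, rad) and "tvec" (3), from world to camera coordinates, as OpenCV has them; the wrist camera has in their place "T_tool_cam" (4x4, takes a point from camera to tool coordinates, whose origin is the TCP and whose axes are the flange's). Camera axes: x right, y down, z forward; pixel columns grow to the right and rows downward; lengths in m; the calibration is good to about 2 mm. A picture is of the moment at which its call begins: read the wrist's pose just before it. There is no depth.
- sign_off(): hands the job in; it is judged then, once.
The state is a dict: "clock": time; "joint_pos": joint angles; "qd": joint speeds; "joint_efforts": joint torques, N m; "tcp_pos": TCP position; "ee_rot": TCP orientation; "wrist_force": force on the tool from outside, world axes, zero at the start; "torque": the same for the moment, N m; "width": finger opening in m; "grasp_force": force on a finger pad.
Only numpy, scipy, OpenCV 4.12 (cv2) and the standard library are available. Lean on these libraries where they do the work, as an engineer would, in place of code of your own. Each camera call takes 0.05 s, during which the arm holds its last target. There are 200 camera calls.

## Working session

There is one attempt and no reset: what is moved stays moved. The work goes in short steps, Python scripts to look and compute and a tool call to move; the robot and the scene stay as the last step left them, time stands still between calls to the robot, and variables do not carry over. Pictures are saved under pics/ and viewed, at most 10 in all, crops included, and the job is handed in when it is done.

Besides the shell and the picture viewer there is one more tool, called after "Request:" as name(argument=value, ...), one argument or row to a line, values as JSON. apply_moves: Moves the arm, as the interface text tells. Its arguments: {"type":"object","properties":{"steps":{"type":"array"},"grip":{"type":"number"},"squeeze":{"type":"number"}},"required":["steps"]}

```bash
mkdir -p pics; cat > h.py <<'E'
from rig import *
import numpy as np, cv2
from scipy.spatial.transform import Rotation as R
def cam(name):
    s=observe(); c=read_camera(name)
    if name=="wrist":
        Rt=R.from_euler('xyz',s["ee_rot"]).as_matrix() if len(np.ravel(s["ee_rot"]))==3 else None
        T=np.eye(4);T[:3,:3]=Rt;T[:3,3]=s["tcp_pos"]; W=T@np.array(c["T_tool_cam"])
        c["Rc"]=W[:3,:3];c["o"]=W[:3,3]
    else:
        M=cv2.Rodrigues(np.array(c["rvec"],float))[0]; c["Rc"]=M.T; c["o"]=-M.T@np.ravel(c["tvec"])
    return c
def ray(c,u,v):
    K=np.array(c["intrinsics"]); x=np.array([(u-K[0,2])/K[0,0],(v-K[1,2])/K[1,1]]); y=x.copy()
    for _ in range(20): y=x/(1+c["k1"]*(y@y))
    d=c["Rc"]@np.array([y[0],y[1],1]); return c["o"],d/np.linalg.norm(d)
def onz(c,u,v,z):
    o,d=ray(c,u,v); return o+d*(z-o[2])/d[2]
def proj(c,P):
    p=c["Rc"].T@(np.array(P)-c["o"]); x=p[:2]/p[2]; x=x*(1+c["k1"]*(x@x)); K=np.array(c["intrinsics"])
    return K[0,0]*x[0]+K[0,2],K[1,1]*x[1]+K[1,2]
def save(n,f): cv2.imwrite("pics/"+n,cv2.cvtColor(f,cv2.COLOR_RGB2BGR))
def load(n):
    import pickle; return pickle.load(open(n,"rb"))
def store(n,c):
    import pickle; pickle.dump(c,open(n,"wb"))
E
python3 - <<'E'
from h import *
print(observe())
for n in ["scene","side","wrist"]:
    c=cam(n); store(n+"0.pkl",c); save(n+"0.png",c["frame"]); print(n,c["o"],c["Rc"][:,2],c["intrinsics"],c["k1"])
print(globals().get("grip_depth"))
E
```

```text
{'clock': 0.0, 'joint_pos': array([-0.04294478,  0.46841861, -0.0116096 ,  1.60366589,  0.00600983,
        1.07136142, -0.05632755]), 'qd': array([-8.09395393e-04,  7.47761875e-05,  1.06640205e-03, -8.84351375e-04,
       -1.21838570e-03, -6.28005413e-04,  1.99886862e-03]), 'joint_efforts': array([-1.81076980e-04, -5.32374322e+01,  2.12178100e-02, -2.51299274e+01,
        1.13576866e-02,  7.69772858e-03, -1.10212341e-06]), 'tcp_pos': array([ 6.49428576e-01, -1.03573691e-04,  2.30293939e-01]), 'ee_rot': array([-3.13977859e+00,  1.31477036e-04,  1.57066069e+00]), 'wrist_force': array([-0.12306243,  0.37094656,  0.22982686]), 'torque': array([ 0.00815905,  0.04832234, -0.03140431]), 'grasp_force': 0.0, 'width': 0.08540002838987257}
scene [ 1.14470771 -0.51889349  1.07324553] [-0.50406888  0.40651797 -0.76200899] [[540.268914     0.         315.47757085]
 [  0.         540.268914   246.13338551]
 [  0.           0.           1.        ]] -0.06132605087364121
side [0.09896115 0.72806591 0.67409098] [ 0.43180344 -0.74580928 -0.50726158] [[509.82278341   0.         320.75242033]
 [  0.         509.82278341 244.00021722]
 [  0.           0.           1.        ]] -0.013988767320078619
wrist [0.64942676 0.06468131 0.3731541 ] [-0.00169764 -0.25810868 -0.9661144 ] [[349.22270002   0.         314.48544038]
 [  0.         349.22270002 237.5471121 ]
 [  0.           0.           1.        ]] -0.04809187543241879
0.0187
```

View pics/scene0.png

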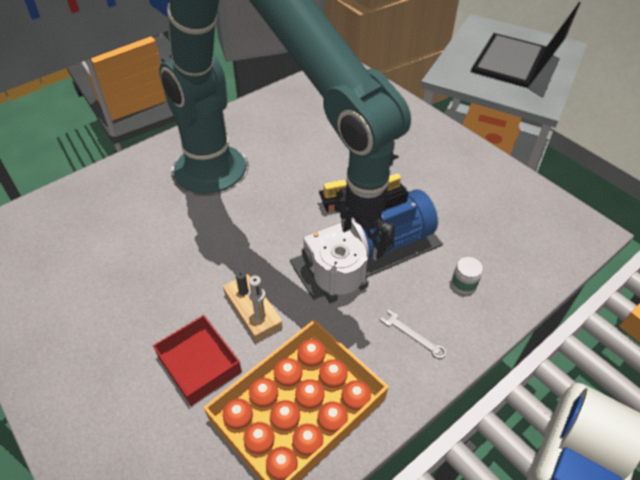

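View pics/side0.png

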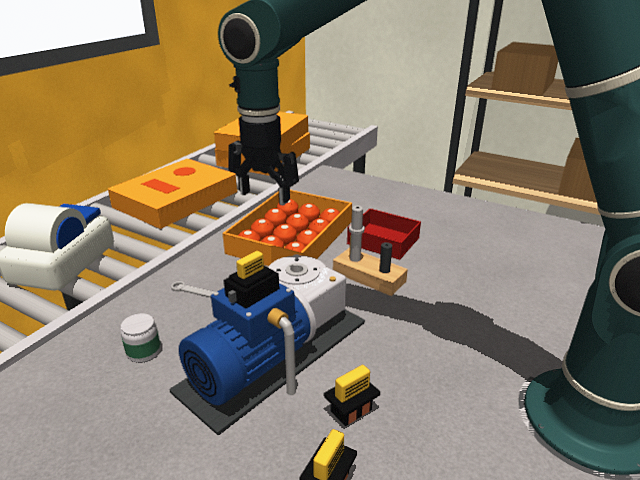

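The side view shows three yellow-handled plugs: one in the socket on the terminal box (250,268), and two lying on the bench at (353,385) and (330,455). The seated one fits the description. The scene view shows the hub at (340,250), the rack with shaft (257,290) and pin (242,283), and the red box at (197,358). I'll confirm in one enlarged composite crop.

```bash
python3 - <<'E'
from h import *
s=load("scene0.pkl")["frame"]; d=load("side0.pkl")["frame"]
a=cv2.resize(d[220:320,205:335],(400,308),interpolation=cv2.INTER_CUBIC)
b=cv2.resize(s[210:310,290:420],(400,308),interpolation=cv2.INTER_CUBIC)
e=cv2.resize(s[255:355,205:335],(400,292),interpolation=cv2.INTER_CUBIC)
f=cv2.resize(d[190:300,325:435],(400,292),interpolation=cv2.INTER_AREA if 0 else cv2.INTER_CUBIC)
save("comp.png",np.vstack([np.hstack([a,b]),np.hstack([e,f])]))
E
```

```text
(no output)
```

View pics/comp.png

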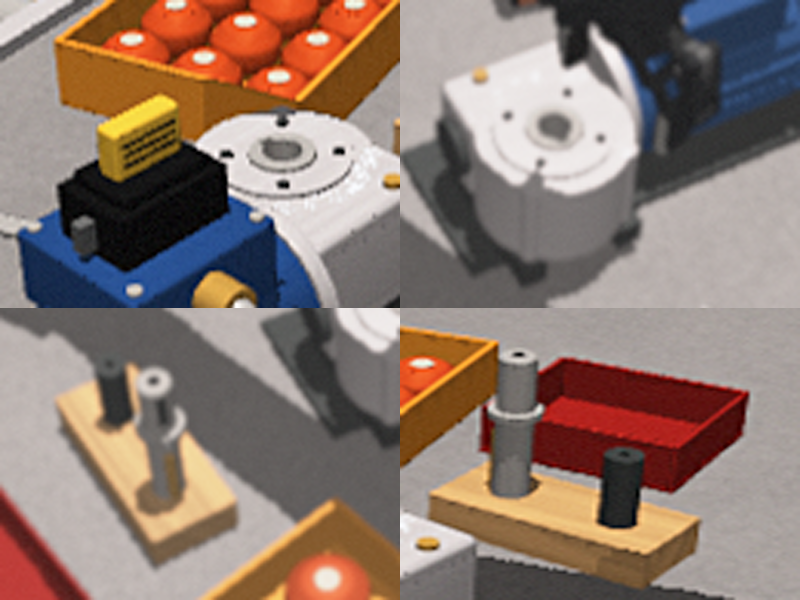

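View pics/wrist0.png

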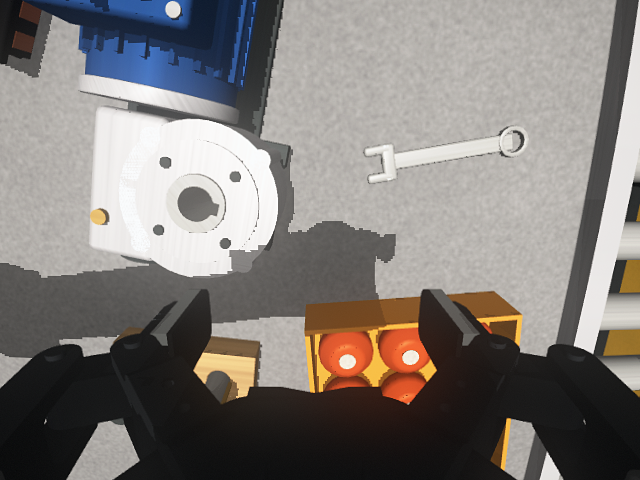

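The composite confirms the plug seated in the socket on the terminal box. It also shows the keyed shaft (collar, brass key facing the scene camera) against the plain dark pin. The wrist view shows the hub at (195,203), keyway towards (218,211).

```bash
python3 - <<'E'
from h import *
np.set_printoptions(precision=4,suppress=True)
s=load("scene0.pkl");d=load("side0.pkl");w=load("wrist0.pkl")
h=onz(w,195,203,.122);k=onz(w,217,211,.122);print("hub w",h,"key",k,np.degrees(np.arctan2(*(k-h)[1::-1])))
print("hub scene",onz(s,290+153/3.077,210+126/3.08,.122),"side",onz(d,205+282/3.077,220+150/3.08,.122))
hsv=cv2.cvtColor(d["frame"],cv2.COLOR_RGB2HSV)
p=onz(d,250.2,256.7,.242);print("plug",p,"ang from hub",np.degrees(np.arctan2(*(p-h)[1::-1])),np.linalg.norm((p-h)[:2]))
for q in [(98,124),(165,95),(180,100),(112,131)]: print(onz(d,205+q[0]/3.077,220+q[1]/3.08,.242))
print("motor edges",onz(w,80,88,.12),onz(w,237,112,.12))
print("shaft",onz(s,255.4,279.7,.169),onz(d,357.2,207.7,.169))
print("key dir: scene key px", onz(s,205+173/3.077,255+165/2.92,.07))
print("pin",onz(s,205+107/3.077,255+55/2.92,.101),onz(d,325+225/3.636,190+145/2.655,.101))
for n,c in (("s",s),("d",d)):
    H=cv2.cvtColor(c["frame"],cv2.COLOR_RGB2HSV); m=(((H[...,0]<5)|(H[...,0]>174))&(H[...,1]>180)&(H[...,2]>50)&(H[...,2]<200)).astype(np.uint8)
    cs=max(cv2.findContours(m,0,2)[0],key=cv2.contourArea); 
    x,y,ww,hh=cv2.boundingRect(cs); q=cv2.approxPolyDP(cv2.convexHull(cs),4,True)[:,0]
    print(n,[(tuple(map(int,t)),onz(c,*map(float,t),.05)[:2]) for t in q])
E
```

```text
hub w [0.5618 0.0237 0.122 ] key [0.5776 0.0178 0.122 ] -20.739478896210368
hub scene [0.5617 0.0227 0.122 ] side [0.5617 0.0234 0.122 ]
plug [0.5441 0.1847 0.242 ] ang from hub 96.26627101370995 0.1619336426454928
[0.5559 0.204  0.242 ]
[0.5432 0.1632 0.242 ]
[0.5334 0.1633 0.242 ]
[0.5455 0.2057 0.242 ]
motor edges [0.4863 0.1046 0.12  ] [0.5956 0.0868 0.12  ]
shaft [ 0.5389 -0.1918  0.169 ] [ 0.539  -0.1931  0.169 ]
key dir: scene key px [ 0.5529 -0.1964  0.07  ]
pin [ 0.4574 -0.1853  0.101 ] [ 0.4592 -0.1863  0.101 ]
s [((182, 370), array([ 0.5561, -0.4041]))]
d [((369, 209), array([ 0.6112, -0.4194])), ((420, 222), array([ 0.4638, -0.4184])), ((418, 237), array([ 0.4398, -0.3409])), ((400, 258), array([ 0.4405, -0.227 ])), ((362, 247), array([ 0.5381, -0.2272])), ((363, 214), array([ 0.6122, -0.3841]))]
```

Request:
apply_moves(
  steps=[
    [3, -1.5, -5, 0, 0, 0],
    [18.5, -10.5, -6, 0, 0, 0.2],
    [18.5, -10.5, -6, 0, 0, 0.2],
    [18.5, -10.5, -6, 0, 0, 0.2],
    [18.5, -10.5, -6, 0, 0, 0.2],
    [18.5, -10.5, -6, 0, 0, 0.2],
    [18.5, -10.5, -6, 0, 0, 0.2],
    [18.5, -10.5, -6, 0, 0, 0.2],
    [18.5, -10.5, -6, 0, 0, 0.2],
  ],
  grip=0.2,
)

```text
clock: 0.9
tcp_pos: [0.5453, 0.184, 0.291]
ee_rot: [3.141, 0.001, 1.37]
wrist_force: [-1.0, -0.4, -0.9]
width: 0.0512
grasp_force: 0.0
```

```bash
python3 - <<'E'
from h import *
np.set_printoptions(precision=4,suppress=True)
s=observe();print(s["clock"],s["tcp_pos"],s["ee_rot"])
c=cam("wrist");store("w1.pkl",c);save("w1.png",c["frame"])
H=cv2.cvtColor(c["frame"],cv2.COLOR_RGB2HSV);m=((abs(H[...,0].astype(int)-26)<6)&(H[...,1]>150)&(H[...,2]>90)).astype(np.uint8)
for k in cv2.findContours(m,0,2)[0]:
    if cv2.contourArea(k)<300: continue
    r=cv2.minAreaRect(k);b=cv2.boxPoints(r);P=[onz(c,*map(float,q),.242)[:2] for q in b];print(r);print(np.array(P),np.mean(P,0))
E
```

```text
0.9 [0.5453 0.184  0.291 ] [3.1414 0.001  1.3699]
((314.0, 252.5), (81.0, 26.0), 90.0)
[[0.5433 0.2131]
 [0.5575 0.2102]
 [0.5482 0.1622]
 [0.533  0.1653]] [0.5455 0.1877]
```

View pics/w1.png

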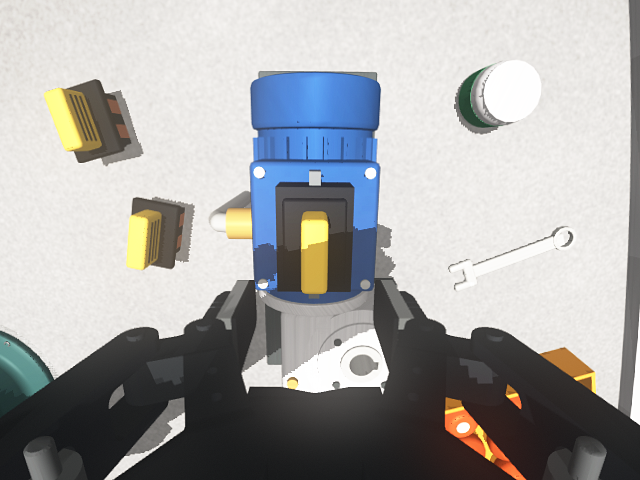

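The wrist view shows the seated yellow handle at (314,252), aligned with the image columns and centred between the fingers. The bench look-alikes are off to the left at (70,120) and (145,240). I'll go down and grip.

Request:
apply_moves(
  steps=[
    [0.2, 0, 3.5, 0, 0, 0],
    [0.2, 0, 6, 0, 0, 0],
    [0.2, 0, 7.4, 0, 0, 0],
    [0.2, 0, 7.4, 0, 0, 0],
    [0.2, 0, 7.4, 0, 0, 0],
  ],
)

```text
clock: 1.37
tcp_pos: [0.5458, 0.1853, 0.2166]
ee_rot: [-3.14, 0.001, 1.368]
wrist_force: [0.0, 0.2, -0.8]
width: 0.0513
grasp_force: 0.0
```

Request:
apply_moves(
  steps=[
    [0, 0, 0, 0, 0, 0],
    [0, 0, 0, 0, 0, 0],
    [0, 0, 0, 0, 0, 0],
    [0, 0, 0, 0, 0, 0],
    [0, 0, 0, 0, 0, 0],
    [0, 0, 0, 0, 0, 0],
    [0, 0, 0, 0, 0, 0],
  ],
  grip=-1,
  squeeze=80,
)

```text
clock: 1.95
tcp_pos: [0.5464, 0.187, 0.2188]
ee_rot: [3.139, -0.001, 1.371]
wrist_force: [-0.3, -1.5, 5.7]
width: 0.0143
grasp_force: 79.6
```

```bash
python3 - <<'E'
from h import *
np.set_printoptions(precision=4,suppress=True)
print(observe()["tcp_pos"])
s=load("scene0.pkl")
print(np.array([onz(s,*q,.05)[:2] for q in [(204,318),(240,358),(193,402),(155,350)]]))
E
```

```text
[0.5464 0.187  0.2188]
[[ 0.4746 -0.3   ]
 [ 0.6089 -0.2932]
 [ 0.6322 -0.4229]
 [ 0.4781 -0.4257]]
```

Request:
apply_moves(
  steps=[
    [0, 0, -0.3, 0, 0, 0],
    [0, 0, -0.6, 0, 0, 0],
    [0, 0, -1, 0, 0, 0],
    [0, 0, -1.5, 0, 0, 0],
    [0, 0, -2.5, 0, 0, 0],
    [0, 0, -5, 0, 0, 0],
    [0, 0, -7, 0, 0, 0],
    [0, 0, -7, 0, 0, 0],
  ],
)

```text
clock: 2.62
tcp_pos: [0.5477, 0.1879, 0.2932]
ee_rot: [3.134, -0.005, 1.371]
wrist_force: [1.6, -0.1, -1.1]
width: 0.0142
grasp_force: 79.9
```

Request:
apply_moves(
  steps=[
    [-5, 1, 0, 0, 0, -0.2],
    [-53.8, 10.6, 0, 0, 0, -0.2],
    [-53.8, 10.6, 0, 0, 0, -0.2],
    [-53.8, 10.6, 0, 0, 0, -0.2],
    [-53.8, 10.6, 0, 0, 0, -0.2],
    [-53.8, 10.6, 0, 0, 0, -0.2],
    [-53.8, 10.6, 0, 0, 0, -0.2],
    [-53.8, 10.6, 0, 0, 0, -0.2],
    [-53.8, 10.6, 0, 0, 0, -0.2],
    [-53.8, 10.6, 0, 0, 0, -0.2],
    [-53.8, 10.6, 0, 0, 0, -0.2],
    [-53.8, 10.6, 0, 0, 0, -0.2],
    [-53.8, 10.6, 0, 0, 0, -0.2],
    [-53.8, 10.6, 0, 0, 0, -0.2],
    [-53.8, 10.6, 0, 0, 0, -0.2],
    [-53.8, 10.6, 0, 0, 0, -0.2],
    [-53.8, 10.6, 0, 0, 0, -0.2],
  ],
)

```text
clock: 4.03
tcp_pos: [0.5429, -0.3595, 0.2873]
ee_rot: [3.141, -0.001, 1.573]
wrist_force: [-0.7, 0.2, -1.0]
width: 0.0148
grasp_force: 79.7
```

```bash
python3 - <<'E'
from h import *
np.set_printoptions(precision=4,suppress=True)
s=observe();print(s["clock"],s["tcp_pos"],s["ee_rot"],s["width"])
c=cam("wrist");store("w2.pkl",c);save("w2.png",c["frame"])
E
```

```text
4.0333 [ 0.5429 -0.3595  0.2873] [ 3.1415 -0.0014  1.5728] 0.014756351231178364
```

View pics/w2.png

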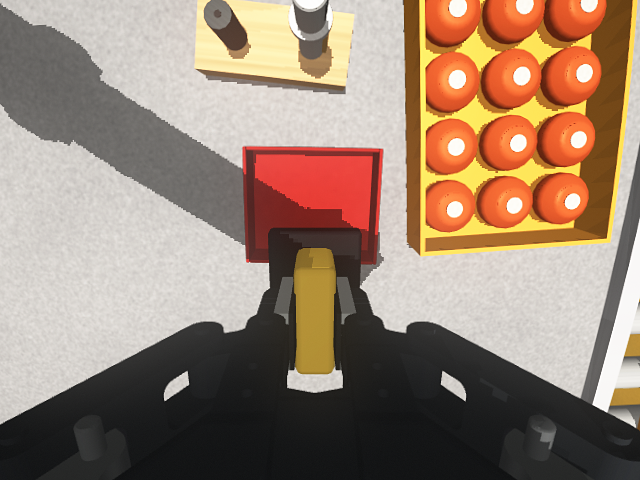

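The view shows the plug held, its yellow handle at (315,310), and the red box with its far rim corners at (243,147) and (383,149). The carton is to the right and the rack is at the top.

```bash
python3 - <<'E'
from h import *
c=load("w2.pkl")
for q in [(243,147),(383,149),(246,263),(378,265)]: print(onz(c,*q,.05)[:2], onz(c,*q,.0)[:2])
print(onz(c,355,235,.258)[:2],onz(c,275,235,.258)[:2])
E
```

```text
[ 0.4668429 -0.2967875] [ 0.45689356 -0.29702941]
[ 0.61515583 -0.29868747] [ 0.62471768 -0.29917932]
[ 0.46387664 -0.42628529] [ 0.45353708 -0.44356317]
[ 0.61587826 -0.42853239] [ 0.62553515 -0.44610589]
[ 0.56317868 -0.33928086] [ 0.52244715 -0.33932906]
```

Request:
apply_moves(
  steps=[
    [0, 0, 4, 0, 0, 0],
    [-0.3, 0, 8, 0, 0, 0],
    [-0.3, 0, 12, 0, 0, 0],
    [-0.3, 0, 16, 0, 0, 0],
    [-0.3, 0, 20, 0, 0, 0],
    [-0.3, 0, 22.5, 0, 0, 0],
    [-0.3, 0, 23.2, 0, 0, 0],
    [-0.3, 0, 23.6, 0, 0, 0],
    [-0.3, 0, 23.8, 0, 0, 0],
    [-0.3, 0, 23.8, 0, 0, 0],
  ],
)

```text
clock: 4.92
tcp_pos: [0.5439, -0.3646, 0.0512]
ee_rot: [3.139, 0.001, 1.571]
wrist_force: [0.4, 0.3, -0.7]
width: 0.0141
grasp_force: 79.8
```

Request:
apply_moves(
  steps=[
    [0, 0, 0.3, 0, 0, 0],
    [0, 0, 0.4, 0, 0, 0],
    [0, 0, 0.4, 0, 0, 0],
  ],
)

```text
clock: 5.17
tcp_pos: [0.5428, -0.3646, 0.0463]
ee_rot: [3.14, 0.001, 1.571]
wrist_force: [-0.4, -0.1, -0.2]
width: 0.0145
grasp_force: 79.8
```

Request:
apply_moves(
  steps=[
    [0, 0, 0, 0, 0, 0],
    [0, 0, 0, 0, 0, 0],
    [0, 0, 0, 0, 0, 0],
    [0, 0, 0, 0, 0, 0],
    [0, 0, 0, 0, 0, 0],
    [0, 0, -2, 0, 0, 0],
    [0, 0, -6, 0, 0, 0],
    [0, 0, -10, 0, 0, 0],
    [0, 0, -14, 0, 0, 0],
    [0, 0, -18, 0, 0, 0],
    [0, 0, -20, 0, 0, 0],
    [0, 0, -20, 0, 0, 0],
  ],
  grip=-0.3,
)

```text
clock: 6.17
tcp_pos: [0.5449, -0.3663, 0.2521]
ee_rot: [3.132, 0.006, 1.571]
wrist_force: [1.2, -0.4, 1.5]
width: 0.0298
grasp_force: 0.0
```

```bash
python3 - <<'E'
from h import *
np.set_printoptions(precision=4,suppress=True)
s=observe();print(s["clock"],s["tcp_pos"],s["ee_rot"],s["width"])
c=cam("side");store("s3.pkl",c)
w=cam("wrist");store("w3.pkl",w)
save("s3.png",np.hstack([cv2.resize(c["frame"][180:300,320:450],(400,370)),cv2.resize(w["frame"][:,100:560],(400,417))[:370]]))
E
```

```text
6.1667 [ 0.5449 -0.3663  0.2521] [3.1319 0.0056 1.5706] 0.029757138643838683
```

View pics/s3.png

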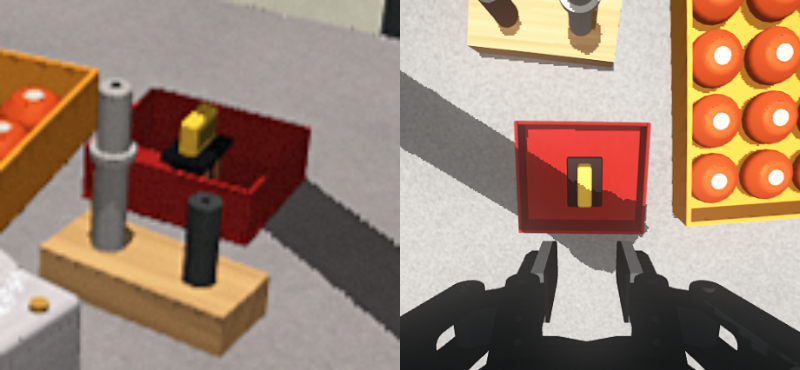

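The plug stands upright inside the red box (wrist view, right half, at (584,183)). Next I go above the shaft.

Request:
apply_moves(
  steps=[
    [17.3, -0.5, 0, 0, 0, 0],
    [17.3, -0.5, 0, 0, 0, 0],
    [17.3, -0.5, 0, 0, 0, 0],
    [17.3, -0.5, 0, 0, 0, 0],
    [17.3, -0.5, 0, 0, 0, 0],
    [17.3, -0.5, 0, 0, 0, 0],
    [17.3, -0.5, 0, 0, 0, 0],
    [17.3, -0.5, 0, 0, 0, 0],
  ],
  grip=0.3,
)

```text
clock: 6.93
tcp_pos: [0.5367, -0.1932, 0.2444]
ee_rot: [-3.14, 0.001, 1.568]
wrist_force: [-0.6, 0.3, 0.5]
width: 0.0554
grasp_force: 0.0
```

```bash
python3 - <<'E'
from h import *
np.set_printoptions(precision=4,suppress=True)
s=observe();print(s["clock"],s["tcp_pos"],s["ee_rot"],s["width"])
w=cam("wrist");store("w4.pkl",w); f=w["frame"]
c=cam("scene");store("s4.pkl",c)
save("w4.png",np.vstack([np.hstack([cv2.resize(f[180:420,200:440],(400,400)),cv2.resize(c["frame"][250:350,205:305],(400,400),interpolation=cv2.INTER_CUBIC)])]))
E
```

```text
6.9333 [ 0.5367 -0.1932  0.2444] [-3.14    0.0007  1.5684] 0.055369530045298807
```

View pics/w4.png

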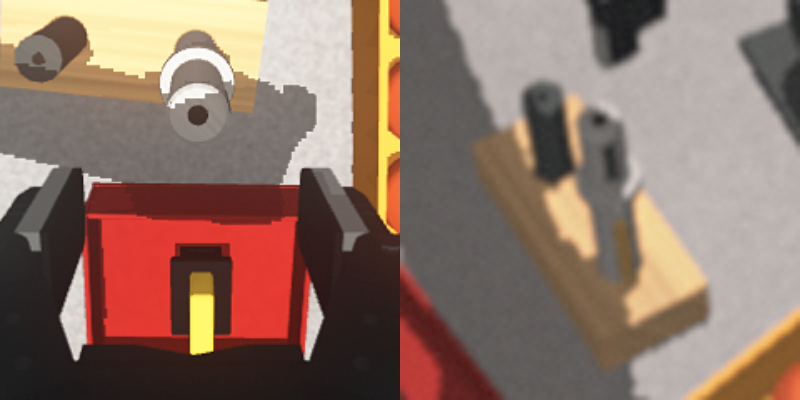

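The wrist crop shows the shaft top at (197,115) in the crop, about (318,249) in the full frame. The scene crop shows the brass key at about (260.5,312) in the full frame.

```bash
python3 - <<'E'
from h import *
np.set_printoptions(precision=4,suppress=True)
w=load("w4.pkl");c=load("s4.pkl");s=load("scene0.pkl")
a=onz(w,318.2,249,.169);print(a)
for n,c in (("4",c),("0",s)):
    H=cv2.cvtColor(c["frame"],cv2.COLOR_RGB2HSV);sub=H[295:330,250:272]
    m=(sub[...,0]>12)&(sub[...,0]<30)&(sub[...,1]>70)
    for row in range(295,326,2): print(n,row,[ (int(h),int(x),int(v)) for h,x,v in H[row,254:268]]) if n=="4" else None
E
```

```text
[ 0.5387 -0.1945  0.169 ]
4 295 [(9, 16, 109), (10, 15, 104), (20, 8, 93), (12, 15, 86), (18, 15, 87), (12, 14, 91), (12, 12, 106), (10, 16, 146), (13, 16, 189), (12, 16, 204), (14, 18, 184), (8, 16, 174), (10, 17, 182), (12, 14, 186)]
4 297 [(10, 14, 107), (9, 17, 107), (10, 14, 108), (10, 14, 108), (9, 17, 105), (10, 14, 107), (13, 16, 141), (10, 16, 187), (10, 15, 199), (14, 19, 174), (13, 53, 168), (13, 65, 192), (11, 39, 198), (8, 16, 188)]
4 299 [(15, 14, 109), (13, 16, 111), (10, 14, 110), (13, 17, 108), (5, 14, 109), (17, 16, 111), (13, 14, 125), (10, 16, 143), (13, 22, 138), (14, 77, 165), (15, 104, 223), (18, 94, 239), (17, 80, 234), (13, 57, 218)]
4 301 [(0, 10, 105), (20, 14, 107), (13, 17, 105), (10, 14, 109), (9, 16, 112), (10, 13, 116), (8, 10, 106), (15, 10, 99), (14, 51, 116), (14, 96, 188), (17, 100, 238), (20, 94, 243), (20, 93, 242), (18, 86, 238)]
4 303 [(10, 15, 102), (15, 15, 102), (17, 17, 106), (13, 17, 105), (15, 14, 108), (11, 19, 109), (15, 19, 107), (23, 11, 97), (11, 38, 106), (14, 93, 173), (17, 101, 238), (20, 93, 244), (21, 92, 242), (20, 94, 241)]
4 
[... 1739 characters left out ...]
 (18, 100, 234)]
4 321 [(15, 102, 127), (15, 106, 128), (15, 99, 129), (15, 95, 131), (15, 93, 129), (15, 96, 127), (15, 99, 126), (16, 104, 123), (15, 104, 132), (15, 108, 160), (15, 109, 201), (16, 106, 227), (17, 99, 233), (17, 100, 233)]
4 323 [(15, 105, 124), (16, 102, 125), (16, 101, 126), (16, 104, 128), (16, 102, 132), (16, 103, 131), (15, 103, 136), (15, 106, 164), (15, 109, 203), (16, 105, 229), (17, 102, 233), (18, 101, 233), (17, 99, 231), (18, 102, 230)]
4 325 [(16, 102, 120), (15, 102, 123), (15, 100, 122), (14, 101, 126), (16, 104, 128), (16, 104, 132), (15, 108, 149), (15, 108, 196), (17, 104, 231), (18, 99, 237), (18, 99, 235), (18, 101, 233), (18, 101, 233), (17, 101, 232)]
```

```bash
python3 - <<'E'
from h import *
c=load("s4.pkl")
for a in [(.539,-.193)]:
  for deg in range(-90,20,10):
    t=np.radians(deg); u=np.array([np.cos(t),np.sin(t)]); n=np.array([-u[1],u[0]])
    P=[proj(c,[*(np.array(a)+.016*u+k*n),.065]) for k in(-.004,0,.004)]
    print(deg,[tuple(np.round(p,1)) for p in P])
  print([tuple(np.round(proj(c,[*(np.array(a)+k*np.array([.49,.87])),.065]),1)) for k in (-.0125,.0125)], proj(c,[*a,.169]))
E
```

```text
-90 [(np.float64(252.1), np.float64(310.5)), (np.float64(253.1), np.float64(311.7)), (np.float64(254.2), np.float64(312.8))]
-80 [(np.float64(252.7), np.float64(311.4)), (np.float64(253.9), np.float64(312.4)), (np.float64(255.2), np.float64(313.4))]
-70 [(np.float64(253.4), np.float64(312.3)), (np.float64(254.9), np.float64(313.0)), (np.float64(256.4), np.float64(313.8))]
-60 [(np.float64(254.4), np.float64(313.0)), (np.float64(256.0), np.float64(313.5)), (np.float64(257.6), np.float64(314.1))]
-50 [(np.float64(255.4), np.float64(313.5)), (np.float64(257.2), np.float64(313.8)), (np.float64(258.9), np.float64(314.1))]
-40 [(np.float64(256.6), np.float64(313.9)), (np.float64(258.4), np.float64(313.9)), (np.float64(260.2), np.float64(313.9))]
-30 [(np.float64(257.9), np.float64(314.1)), (np.float64(259.7), np.float64(313.8)), (np.float64(261.5), np.float64(313.6))]
-20 [(np.float64(259.2), np.float64(314.1)), (np.float64(260.9), np.float64(313.6)), (np.float64(262.7), np.float64(313.1))]
-10 [(np.float64(260.5), np.float64(313.9)), (np.float64(262.1), np.float64(313.2)), (np.float64(263.7), np.float64(312.4))]
0 [(np.float64(261.7), np.float64(313.5)), (np.float64(263.2), np.float64(312.6)), (np.float64(264.6), np.float64(311.6))]
10 [(np.float64(262.9), np.float64(313.0)), (np.float64(264.1), np.float64(311.8)), (np.float64(265.4), np.float64(310.7))]
[(np.float64(253.5), np.float64(308.7)), (np.float64(264.6), np.float64(307.1))] (np.float64(254.94492222166383), np.float64(280.00331873994753))
```

Request:
apply_moves(
  steps=[
    [0, 0.2, 4, 0, 0, 0],
    [0, 0.2, 8, 0, 0, 0],
    [0, 0.2, 10.5, 0, 0, 0],
    [0, 0.2, 11.7, 0, 0, 0],
    [0, 0.2, 11.7, 0, 0, 0],
    [0, 0.2, 11.7, 0, 0, 0],
  ],
)

```text
clock: 7.53
tcp_pos: [0.5397, -0.1924, 0.1286]
ee_rot: [3.142, 0.0, 1.569]
wrist_force: [-0.2, 0.0, 1.2]
width: 0.0553
grasp_force: 0.0
```

Request:
apply_moves(
  steps=[
    [0, 0, 0, 0, 0, 0],
    [0, 0, 0, 0, 0, 0],
    [0, 0, 0, 0, 0, 0],
    [0, 0, 0, 0, 0, 0],
    [0, 0, 0, 0, 0, 0],
    [0, 0, 0, 0, 0, 0],
    [0, 0, 0, 0, 0, 0],
    [0, 0, 0, 0, 0, 0],
  ],
  grip=-1,
  squeeze=100,
)

```text
clock: 8.2
tcp_pos: [0.5402, -0.1919, 0.1304]
ee_rot: [3.139, 0.001, 1.571]
wrist_force: [-1.0, -0.9, 6.4]
width: 0.0229
grasp_force: 97.6
```

Request:
apply_moves(
  steps=[
    [0, 0, -1.5, 0, 0, 0],
    [0, 0, -4, 0, 0, 0],
    [0, 0, -8, 0, 0, 0],
    [0, 0, -12, 0, 0, 0],
    [4, 0.5, -13.5, 0, 0, 0],
    [8, 1, -13.5, 0, 0, 0],
    [12, 1.5, -13.5, 0, 0, 0],
    [16, 2, -13.5, 0, 0, 0],
    [19.5, 2.2, -13.5, 0, 0, 0],
    [21.5, 2.2, -13.5, 0, 0, 0],
    [21.5, 2.2, -13.5, 0, 0, 0],
    [21.5, 2.2, -13.5, 0, 0, 0],
    [21.5, 2.2, -13.5, 0, 0, 0],
  ],
)

```text
clock: 9.28
tcp_pos: [0.5608, 0.0226, 0.2631]
ee_rot: [-3.141, 0.001, 1.57]
wrist_force: [0.2, -0.9, -6.9]
width: 0.0231
grasp_force: 100.0
```

```bash
python3 - <<'E'
from h import *
np.set_printoptions(precision=4,suppress=True)
s=observe();print(s["clock"],s["tcp_pos"],s["ee_rot"],s["width"],s["grasp_force"],s["wrist_force"])
w=cam("wrist");store("w5.pkl",w);c=cam("scene");store("s5.pkl",c);d=cam("side");store("d5.pkl",d)
r=lambda f,y,x,n:cv2.resize(f[y:y+n,x:x+n],(390,390),interpolation=cv2.INTER_CUBIC)
hx,hy=map(int,proj(c,[.5618,.0235,.16])); gx,gy=map(int,proj(d,[.5618,.0235,.16])); print(hx,hy,gx,gy)
save("w5.png",np.hstack([r(c["frame"],hy-65,hx-65,130),r(d["frame"],gy-65,gx-65,130)]))
E
```

```text
9.2833 [0.5608 0.0226 0.2631] [-3.1407  0.0011  1.5701] 0.023135879974555882 99.97644066810608 [ 0.1887 -0.9158 -6.8611]
340 239 296 252
```

View pics/w5.png

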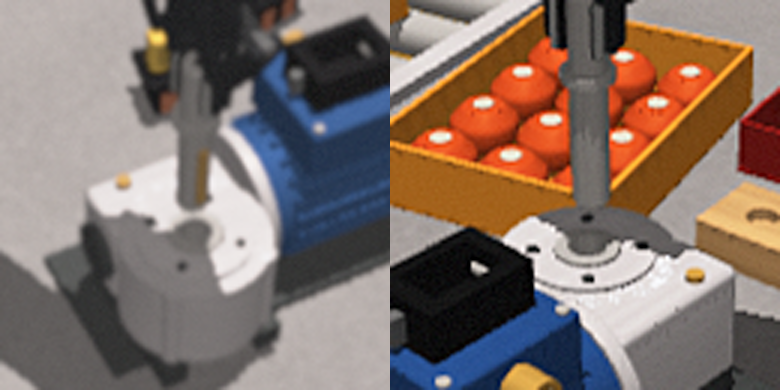

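The scene and side crops show the shaft held upright over the hub. The lower end is at about (339,241) in scene and (298,255) in side, with the brass key at scene (342,233).

```bash
python3 - <<'E'
from h import *
np.set_printoptions(precision=4,suppress=True)
c=load("s5.pkl");d=load("d5.pkl")
z=.1557
print(onz(c,275+192/3,174+199/3,z),onz(d,231+201/3,187+202/3,z))
# shaft edge columns in side image and axis
g=cv2.cvtColor(d["frame"],cv2.COLOR_RGB2HSV)
for row in (225,240): print(row,[(int(a[0]),int(a[1]),int(a[2])) for a in g[row,288:308]])
for z,row in((0.215,225),(.185,240)):
    for k in (-.0125,.0125): print(proj(d,[.5608+k*.86,.0226+k*.5,z]))
H=cv2.cvtColor(c["frame"],cv2.COLOR_RGB2HSV)
for row in (228,232,236): print(row,[(int(a[0]),int(a[1]),int(a[2])) for a in H[row,332:350]])
for deg in range(-50,11,10):
    t=np.radians(deg);print(deg,[np.round(proj(c,[.5608+.016*np.cos(t)-k*np.sin(t),.0226+.016*np.sin(t)+k*np.cos(t),.198]),1) for k in (-.004,0,.004)])
for k in (-.0125,.0125): print(proj(c,[.5608+k*.68,.0226+k*.73,.198]))
E
```

```text
[0.5578 0.0224 0.1557] [0.5584 0.0223 0.1557]
225 [(8, 212, 241), (7, 228, 245), (9, 203, 148), (0, 10, 76), (60, 9, 85), (17, 19, 95), (15, 22, 94), (21, 18, 98), (17, 19, 96), (15, 25, 103), (12, 13, 100), (13, 19, 95), (21, 19, 95), (30, 6, 89), (30, 3, 81), (5, 20, 77), (6, 207, 161), (7, 225, 159), (8, 238, 120), (7, 227, 99)]
240 [(8, 237, 130), (7, 229, 136), (6, 229, 107), (16, 79, 87), (23, 11, 96), (8, 9, 108), (12, 22, 115), (8, 18, 116), (17, 16, 113), (11, 18, 115), (19, 17, 117), (9, 15, 118), (17, 20, 116), (4, 16, 109), (0, 3, 92), (92, 64, 80), (6, 195, 182), (8, 221, 240), (8, 214, 240), (8, 214, 237)]
(np.float64(302.84051046605316), np.float64(227.21780847439922))
(np.float64(289.6122495178053), np.float64(227.18911320634913))
(np.float64(303.0784774808624), np.float64(241.0166471519453))
(np.float64(290.05675240091455), np.float64(240.98847366480325))
228 [(5, 6, 237), (3, 10, 225), (8, 13, 158), (12, 13, 102), (10, 15, 101), (12, 12, 105), (17, 17, 107), (13, 21, 110), (16, 53, 110), (17, 108, 109), (18, 138, 113), (17, 112, 114), (14, 40, 142), (9, 17, 196), (4
[... 516 characters left out ...]
 234), (0, 4, 241), (0, 4, 237), (0, 4, 237), (0, 5, 237)]
-50 [array([337.5, 233.5]), array([339.4, 233.8]), array([341.2, 234.1])]
-40 [array([338.8, 233.9]), array([340.6, 233.9]), array([342.5, 233.9])]
-30 [array([340.1, 234. ]), array([341.9, 233.8]), array([343.7, 233.6])]
-20 [array([341.4, 234. ]), array([343.2, 233.6]), array([344.9, 233.1])]
-10 [array([342.7, 233.9]), array([344.3, 233.2]), array([345.9, 232.5])]
0 [array([344. , 233.5]), array([345.4, 232.7]), array([346.7, 231.8])]
10 [array([345.1, 233. ]), array([346.3, 232. ]), array([347.4, 231. ])]
(np.float64(334.8577469317153), np.float64(228.13509647546542))
(np.float64(346.2554205763404), np.float64(228.7093861025965))
```

Request:
apply_moves(
  steps=[
    [0.08, 0.28, 1, 0, 0, -0.05],
    [0.08, 0.28, 2, 0, 0, -0.05],
    [0.08, 0.28, 2.7, 0, 0, -0.05],
    [0.08, 0.28, 3, 0, 0, -0.05],
    [0.08, 0.28, 3.3, 0, 0, -0.05],
    [0.08, 0.28, 3.5, 0, 0, -0.05],
    [0.08, 0.28, 3.7, 0, 0, -0.05],
    [0.08, 0.28, 3.9, 0, 0, -0.05],
    [0.08, 0.28, 3.9, 0, 0, -0.05],
  ],
)

```text
clock: 10.18
tcp_pos: [0.5639, 0.0247, 0.224]
ee_rot: [-3.141, -0.0, 1.621]
wrist_force: [-0.9, 0.4, -6.8]
width: 0.0231
grasp_force: 99.8
```

Request:
apply_moves(
  steps=[
    [0, 0, 0.3, 0, 0, 0],
    [0, 0, 0.6, 0, 0, 0],
    [0, 0, 0.8, 0, 0, 0],
    [0, 0, 1, 0, 0, 0],
    [0, 0, 1.1, 0, 0, 0],
    [0, 0, 1.2, 0, 0, 0],
    [0, 0, 1.3, 0, 0, 0],
    [0, 0, 1.3, 0, 0, 0],
  ],
)

```text
clock: 10.85
tcp_pos: [0.5637, 0.0244, 0.211]
ee_rot: [-3.14, -0.0, 1.621]
wrist_force: [-2.8, 2.2, -5.2]
width: 0.0228
grasp_force: 100.0
```

Request:
apply_moves(
  steps=[
    [0, 0, 0.2, 0, 0, 0],
    [0, 0, 0.4, 0, 0, 0],
    [0, 0, 0.6, 0, 0, 0],
    [0, 0, 0.8, 0, 0, 0],
    [0, 0, 1, 0, 0, 0],
    [0, 0, 1, 0, 0, 0],
  ],
)

```text
clock: 11.35
tcp_pos: [0.5636, 0.0244, 0.2006]
ee_rot: [-3.14, 0.0, 1.621]
wrist_force: [-5.1, 0.9, -5.7]
width: 0.0232
grasp_force: 100.2
```

Request:
apply_moves(
  steps=[
    [0, -0.1, 0.5, 0, 0, 0],
    [0, -0.1, 1, 0, 0, 0],
    [0, -0.1, 1.5, 0, 0, 0],
    [0, -0.1, 2, 0, 0, 0],
    [0, -0.1, 2.5, 0, 0, 0],
    [0, -0.1, 3, 0, 0, 0],
    [0, -0.1, 3.5, 0, 0, 0],
    [0, -0.1, 4, 0, 0, 0],
    [0, -0.1, 4, 0, 0, 0],
  ],
)

```text
clock: 12.1
tcp_pos: [0.563, 0.0245, 0.1599]
ee_rot: [-3.141, 0.0, 1.621]
wrist_force: [-2.9, 1.9, -7.9]
width: 0.023
grasp_force: 99.9
```

```bash
python3 -c "
from h import *
s=observe();print(s['tcp_pos'],s['wrist_force'],s['torque'])"
```

```text
[0.56295427 0.02447901 0.15989624] [-2.87884418  1.91464382 -7.93617086] [ 0.58358188  0.68252226 -0.04632492]
```

Request:
apply_moves(
  steps=[
    [0, -0.05, 0.4, 0, 0, 0],
    [0, -0.05, 0.8, 0, 0, 0],
    [0, -0.05, 1.2, 0, 0, 0],
    [0, -0.05, 1.4, 0, 0, 0],
    [0, -0.05, 1.6, 0, 0, 0],
    [0, -0.05, 1.7, 0, 0, 0],
    [0, -0.05, 1.8, 0, 0, 0],
    [0, -0.05, 1.8, 0, 0, 0],
  ],
)

```text
clock: 12.77
tcp_pos: [0.5628, 0.0246, 0.1432]
ee_rot: [3.141, -0.0, 1.621]
wrist_force: [-3.9, 2.7, -5.4]
width: 0.0232
grasp_force: 99.9
```

Request:
apply_moves(
  steps=[
    [0, 0, 0.05, 0, 0, 0],
    [0, 0, 0.1, 0, 0, 0],
    [0, 0, 0.15, 0, 0, 0],
    [0, 0, 0.2, 0, 0, 0],
    [0, 0, 0.25, 0, 0, 0],
    [0, 0, 0.25, 0, 0, 0],
  ],
)

```text
clock: 13.27
tcp_pos: [0.5628, 0.0246, 0.1416]
ee_rot: [3.141, -0.0, 1.621]
wrist_force: [-5.3, 3.6, 1.3]
width: 0.0231
grasp_force: 100.5
```

Request:
apply_moves(
  steps=[
    [0, 0, 0.05, 0, 0, 0],
    [0, 0, 0.1, 0, 0, 0],
    [0, 0, 0.1, 0, 0, 0],
    [0, 0, 0.1, 0, 0, 0],
    [0, 0, 0.1, 0, 0, 0],
  ],
)

```text
clock: 13.68
tcp_pos: [0.5629, 0.0246, 0.1415]
ee_rot: [3.141, -0.0, 1.621]
wrist_force: [-8.9, 3.4, 7.3]
width: 0.023
grasp_force: 101.0
```

Request:
apply_moves(
  steps=[
    [0, -0.05, 0.05, 0, 0, 0],
    [0, -0.1, 0.1, 0, 0, 0],
    [0, -0.1, 0.15, 0, 0, 0],
    [0, -0.1, 0.2, 0, 0, 0],
    [0, -0.1, 0.2, 0, 0, 0],
    [0, -0.1, 0.2, 0, 0, 0],
    [0, -0.1, 0.2, 0, 0, 0],
  ],
)

```text
clock: 14.27
tcp_pos: [0.5628, 0.0246, 0.1414]
ee_rot: [3.139, -0.0, 1.621]
wrist_force: [-9.9, 2.9, 17.9]
width: 0.0231
grasp_force: 101.9
```

```bash
python3 - <<'E'
from h import *
np.set_printoptions(precision=4,suppress=True)
d=cam("side");c=cam("scene")
s=observe();print(s["clock"],s["tcp_pos"],s["wrist_force"],s["torque"],s["grasp_force"])
r=lambda f,y,x,n:cv2.resize(f[y:y+n,x:x+n],(390,390),interpolation=cv2.INTER_CUBIC)
hx,hy=map(int,proj(c,[.5618,.0235,.12])); gx,gy=map(int,proj(d,[.5618,.0235,.12]))
save("w6.png",np.hstack([r(c["frame"],hy-45,hx-45,90),r(d["frame"],gy-100,gx-45,150)]))
E
```

```text
14.3667 [0.5628 0.0246 0.1414] [-10.7705   3.4337  18.4409] [ 0.6252  2.5014 -0.0495] 101.9080924987793
```

View pics/w6.png

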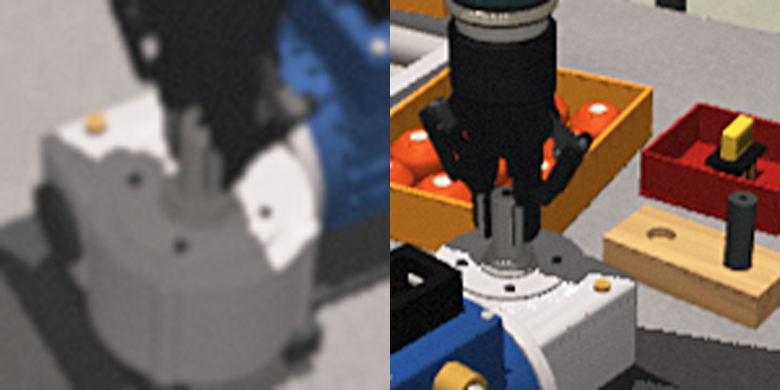

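The shaft's collar is down on the hub face, the plug stands in the red box, and the pin is still in its hole. The shaft bears on the hub with about 24 N in all, so I'm handing in.

```bash
python3 -c "
from rig import *
print(sign_off())"
```

```text
the job is handed in; nothing more can be done
None
```

The job is handed in at about 14.4 s of the 64 s limit, but no verdict came back. The plug lies in the lockout box, and the keyed shaft is home in the hub, still gripped and bearing on it with about 24 N.

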